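# Fetch the jig plate from the revolving rack

### The job

Turn the revolving plate rack by its bar knob until the plate with two holes at opposite corners sits squarely in the opening of the clear guard, then lift that plate out by its post and lower it over the two pins of the polishing jig until it lies flush on the jig's bed, and let go. The pins were left somewhere along their slots, so feel for them. Leave the other three plates in their pockets and do not disturb the other things on the table.

Things in the scene. Friction and masses are not known exactly. Their poses are not given: they have to be found in the camera images.
- rack_base: fixed plywood base of the revolving rack, 200 x 234 x 10 mm; origin under its centre, on the turntable's axis; z up, x away from the opening (which faces the robot). Posts at x +-88, y +-106 mm carry a clear guard at z = 70 to 74 mm: side panels |y| = 58 to 117, x -100 to 100; back panel x = 58 to 100. Open from above where |y| < 58, x < 58 mm
- opening (a point): middle of the guard's opening: 72 mm from the turntable's axis towards -x of the base, 20 mm above the table (the pocket floors' height), axes as the base's; a plate in the pocket that squarely faces the opening has its origin here
- turntable: round aluminium turntable, 216 mm across; turns about the vertical through its origin, both ways, friction about 0.12 N m, stays where left. Origin on the axis 12 mm above the table; pocket floors 8 mm higher. Four square pockets (57 x 57 mm, rims 5 mm high) centred 72 mm from the axis along its own +x, +y, -x, -y
- knob (a point): centre of the bar knob fixed on top of the turntable, on its axis, 63 mm above the table: black bar 48 mm long, 14 mm wide, 22 mm high (52 to 74 mm above the table). Axes as the turntable's; the bar's length runs at +45 degrees from x (towards y)
- plate_opposite: the wanted plate: square steel, 54 x 54 x 9 mm, with a 16 x 16 mm square post from its middle up to 43 mm above its underside and two 10 mm through holes at opposite corners, at (18, 18) and (-18, -18) mm in its own x, y. Origin at the centre of its underside, z up; 0.16 kg. In any one of the four pockets, with 1.5 mm play each side, edges parallel to the pocket's
- plate_edge: other plate of the same size and post, with two holes along one edge, at (18, 18) and (18, -18) mm; origin at the centre of its underside; stays in its pocket
- plate_single: other plate of the same size and post, with one hole, at (18, 18) mm; origin at the centre of its underside; stays in its pocket
- plate_blank: other plate of the same size and post, with no hole; origin at the centre of its underside; stays in its pocket
- jig: fixed polishing jig: dark steel bed 120 (x) x 86 (y) x 16 mm, origin under its centre on the table, z up. At its +x end a slide's tongue and thumbscrew stick out, at most 112 mm from the origin and 20 mm high
- bed (a point): centre of the bed's top, 16 mm above the table, axes as the jig's. Two 8 mm pins stand 12 mm above it (top edge chamfered 1 mm) at (18 + d, 18) and (-18 + d, -18) mm; d is not measured: anywhere from -15 to +15 mm, fixed. The plate fits over them (1 mm play all round) with its x axis along the jig's x or half a turn from it
- tile: loose grey granite sample tile 56 x 56 x 10 mm on the table; bystander
- felt_wheel: loose felt bob, 60 mm across, 25 mm high; bystander
- wood_block: loose packing block 42 x 60 x 30 mm; bystander
- wedge: loose beech wedge 30 x 81 x 22 mm; bystander

How it is judged:
On the way, in this order (a step that is already met when the one before it is completed fails the run):
1. the wanted plate, still in its pocket, stands squarely in the guard's opening (within 14 mm sideways) (horizontal distance between plate_opposite and opening below 0.016 m and y of plate_opposite in the frame of opening between -0.014 and 0.014 m and height (world z) of plate_opposite below 0.023 m), for 0.2 s.
2. the wanted plate has been lifted out of the rack (height (world z) of plate_opposite above 0.05 m), for 0.1 s.
At the end, for the whole second after the job is handed in: The opposite-hole plate lies flush on the jig's bed (within 2.5 mm, tilt < 0.04 rad), over both pins (3 mm across, 17.5 mm along the slots, parallel within 0.12 rad), at rest; the other plates lie in their pockets (17 to 24 mm above the table, within 78 mm of the axis) (z of plate_opposite in the frame of jig between 0.013 and 0.0185 m and x of plate_opposite in the frame of jig between -0.0175 and 0.0175 m and y of plate_opposite in the frame of jig between -0.003 and 0.003 m and angle between the x axis of plate_opposite and the x axis of jig, either way round below 0.12 rad and angle between plate_opposite's own z axis and vertical below 0.04 rad and linear speed of plate_opposite below 0.02 m/s and height (world z) of plate_edge between 0.017 and 0.024 m and horizontal distance between each of plate_edge, plate_single, plate_blank and turntable below 0.078 m and height (world z) of plate_single between 0.017 and 0.024 m and height (world z) of plate_blank between 0.017 and 0.024 m); the robot touches nothing.
It fails at once if another plate is taken out of its pocket (raised more than 10 mm) (height (world z) of any of plate_edge, plate_single, plate_blank above 0.03 m).
It fails at once if a bystander (tile, felt wheel, wood block, wedge) is pushed more than 20 mm (distance of any of tile, felt_wheel, wood_block, wedge from where it was at the start of the episode above 0.02 m).
It also fails if it takes over 61 s, if anything falls off the work surface, if the arm or the gripper's body presses on something with over 40 N, if the wrist force passes 120 N, or if a joint passes its speed limit or range.

### The arm

A 6-joint arm with a two-finger parallel gripper is mounted at the origin on the work surface; the furniture and walls round the work are solid. World frame = base frame: x ahead of the robot, y to its left, z up, the work surface at z = 0. Lengths are in m, angles in rad, forces in N, time in s.
With the tool pointing down it reaches from about 0.3 to 0.875 m from the base axis. Payload 6.4 kg.
Tool frame: the origin (TCP) lies at the centre of the arm's flange, where the gripper is bolted on; the fingertips stand 173 mm ahead of it and the grasp point (between the pads) lies 155 mm ahead of it (env.nose_length is the distance from the TCP to the fingertips, in m); y points along the fingers, z is the direction in which the jaws open and shut, and the axes are right-handed (so a half turn about y gives the same grasp; the last joint's range is limited). The gripper opens to 85 mm and grips with 20 to 120 N. Pads are 22 mm wide; open, the fingers measure 114 mm over their backs; the gripper's body (76 mm by 85 mm) begins 54 mm behind the grasp point. The pads swing forward as they close: fully open they stand 13 mm farther back than shut.
Start: joints at [-1.491, 0.181, 1.607, -0, 1.354, -0.206], TCP at [0.162, -0.552, 0.405] pointing down, gripper open.
Joint ranges: [-2.99, 2.99], [-0.89, 2.07], [0.3, 2.58], [-1.14, 4.28], [0, 2.63], [-3.12, 3.12]. Speed limits (rad/s): [2.57, 2.57, 3.01, 3.14, 3.14, 3.14].

### API

Orientations are given as a unit quaternion [x, y, z, w].
In Python, from workcell import env gives the robot as it stands.
- The arm moves only by the tool servo_tool, never from a script. Its argument "plan" is a list of rows, each a list of 7 numbers: the turn, a rotation vector about the tool's x, y, z in degrees, then the shift along the tool's x, y, z in mm, then the finger opening in mm, from 0 to 85.4. A call has exactly 5 rows; each row shifts and turns the commanded pose from where the row before left it, along the tool's axes as they then stand; what a row does not reach is not made up. A row lasts 1/8 s, in which the tool goes at most 62.5 mm and 10.7 degrees, less where a joint would pass 70% of its speed; a pose out of reach is approached as far as the arm can. A call with a gripper value outside its range is refused whole. The fingers move at their own pace and stop on an object; the grip force is fixed at half the most. Time passes only in rows, so rows that do not move let the fingers close, or fill a call up. It gives the time, the measured TCP pose, the force and the opening at its end, in the units of the state.
- env.get_state(): the state, without advancing time (a new reading comes with each control period).
- env.read_camera(name): name is "scene" or "top"; returns (picture, depth): 420x560x3 uint8, red, green, blue; 420x560 float32, m along the optical axis (not along the pixel's ray), 0 where there is no reading.
- env.calibration(name): a dict with "fx", "fy", "cx", "cy" (pixels), "D" ([k1, k2, p1, p2, k3] as OpenCV has them; the pictures are not rectified), "xyz" and "rotation" of the camera in the world. Camera axes: x right, y down, z forward; pixel columns grow to the right and rows downward; lengths in m; the calibration is good to about 2 mm. A picture is of the moment at which its call begins. calibration takes no time and is no camera call.
- env.hand_in(): hands the job in, once; it reports no verdict.
The state is a dict: "t": time; "joint_pos": joint angles; "dq": joint speeds; "effort": joint torques, N m; "position": TCP position; "eef_rot": TCP orientation; "ft_force": force on the tool from outside, world axes, zero at the start; "wrist_torque": the same for the moment, N m; "opening": finger opening in m.
Only numpy, scipy, OpenCV 4.12 (cv2) and the standard library are available. Lean on these libraries where they do the work, as an engineer would, in place of code of your own. Each camera call takes 0.05 s, during which the arm holds its last target. There are 200 camera calls.

## Working session

There is one attempt and no reset: what is moved stays moved. The work goes in short steps, Python scripts to look and compute and a tool call to move; the robot and the scene stay as the last step left them, time stands still between calls to the robot, and variables do not carry over. Pictures are saved under pics/ and viewed, about 8 in all and at most 12, crops included, and the job is handed in when it is done.

Besides the shell and the picture viewer there is one more tool, called after "Emit:" in YAML: its name, and indented under it one key for each argument. servo_tool: Moves the arm, as the interface text tells. Its arguments: {"type":"object","properties":{"plan":{"type":"array","items":{"type":"array","items":{"type":"number"}}}},"required":["plan"]}

```bash
mkdir -p pics; ls; python3 - <<'E'
from workcell import env
import cv2
for n in("top","scene"):
    p,d=env.read_camera(n); cv2.imwrite(f"pics/{n}0.png",p[:,:,::-1]); 
    import numpy as np; np.save(f"pics/{n}0.npy",d)
    print(env.calibration(n))
s=env.get_state();print(s)
E
```

```text
pics
{'fx': 422.6415247555555, 'fy': 422.6415247555555, 'cx': 273.70131053734025, 'cy': 212.38445498775548, 'D': array([-0.07524365,  0.        ,  0.        ,  0.        ,  0.        ]), 'xyz': array([ 0.41039607, -0.02487503,  1.0971019 ]), 'rotation': array([ 0.70875928, -0.70312901,  0.04082419, -0.04004085])}
{'fx': 435.4828023311002, 'fy': 435.4828023311002, 'cx': 275.35071663397275, 'cy': 212.27256924310333, 'D': array([-0.10272691,  0.        ,  0.        ,  0.        ,  0.        ]), 'xyz': array([-0.06619604,  0.77094093,  0.78965789]), 'rotation': array([-0.28340962,  0.84190794, -0.43798799,  0.13797291])}
{'t': 0.1, 'joint_pos': array([-1.49132583e+00,  1.81470786e-01,  1.60789419e+00, -2.07846199e-05,
        1.35376704e+00, -2.06300327e-01]), 'dq': array([ 0.00125778, -0.0023535 , -0.00251791, -0.00089306,  0.0004584 ,
       -0.00062044]), 'effort': array([-1.34210757e-05, -4.45878696e+01, -3.52236879e+01, -3.33000789e-04,
        4.12685709e-03, -1.30197046e-05]), 'position': array([ 0.16208681, -0.55145392,  0.40387843]), 'eef_rot': array([-0.10066601,  0.70044399, -0.69935678,  0.10072067]), 'ft_force': array([-0.36381511, -0.0575934 , -0.59723115]), 'wrist_torque': array([ 0.05238919,  0.00999296, -0.05313187]), 'opening': 0.08541187327332393}
```

View pics/top0.png

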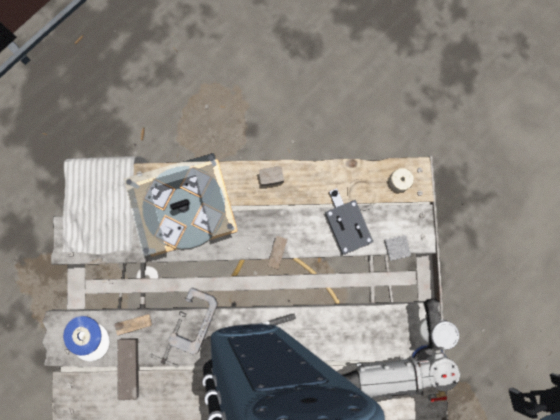

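View pics/scene0.png

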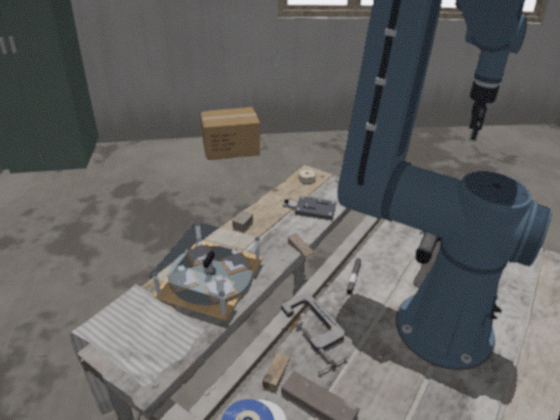

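The top view shows the rack at about (182,208), its knob at (180,206), and the jig at (348,228). The felt wheel is at (402,180), the tile at (398,247), the block at (271,176) and the wedge at (277,251). Next I'll make metric orthophotos of the rack and jig.

```bash
cat > h.py <<'E'
import numpy as np, cv2
from scipy.spatial.transform import Rotation as R
from workcell import env
def cam(n):
    c=env.calibration(n); K=np.array([[c['fx'],0,c['cx']],[0,c['fy'],c['cy']],[0,0,1.]])
    return K,c['D'],np.array(c['xyz']),R.from_quat(c['rotation']).as_matrix()
def toplane(n,px,z):
    K,D,t,M=cam(n); u=cv2.undistortPoints(np.array(px,float).reshape(-1,1,2),K,D)[:,0]
    r=np.c_[u,np.ones(len(u))]@M.T
    return t+r*((z-t[2])/r[:,2])[:,None]
def project(n,P):
    K,D,t,M=cam(n); Q=(np.atleast_2d(P)-t)@M
    return cv2.projectPoints(Q,np.zeros(3),np.zeros(3),K,D)[0][:,0]
def ortho(n,img,c,z,half,s):
    # image up = world +x, left = +y ; s px/m
    N=int(2*half*s); g=(np.arange(N)+.5)/s-half
    X,Y=np.meshgrid(c[0]-g,c[1]-g,indexing='ij')
    m=project(n,np.c_[X.ravel(),Y.ravel(),np.full(X.size,z)]).reshape(N,N,2).astype(np.float32)
    return cv2.remap(img,m[...,0],m[...,1],cv2.INTER_CUBIC)
def topix(P,c,half,s): return [(half-(P[1]-c[1]))*s-.5,(half-(P[0]-c[0]))*s-.5]
def frompix(p,c,half,s): return [c[0]+half-(p[1]+.5)/s, c[1]+half-(p[0]+.5)/s]
E
python3 - <<'E'
from h import *
img=cv2.imread('pics/top0.png')
c1=toplane("top",[[181,207]],.029)[0];c2=toplane("top",[[348,228]],.016)[0]
d=np.load('pics/top0.npy');print(c1,c2,d[207,181],d[228,348])
a=ortho("top",img,c1,.029,.14,1420);b=ortho("top",img,c2,.016,.14,1420)
cv2.imwrite('pics/o1.png',np.hstack([a,b]));print(a.shape)
print(toplane("top",[[402,180],[398,247],[271,176],[277,251]],.015))
E
```

```text
[0.54509336 0.21147685 0.029     ] [ 0.4957775 -0.2169081  0.016    ] 1.0450053 1.0873946
(397, 397, 3)
[[ 0.62291287 -0.36118839  0.015     ]
 [ 0.44770886 -0.34603412  0.015     ]
 [ 0.63008346 -0.01779657  0.015     ]
 [ 0.43563443 -0.03478416  0.015     ]]
```

View pics/o1.png

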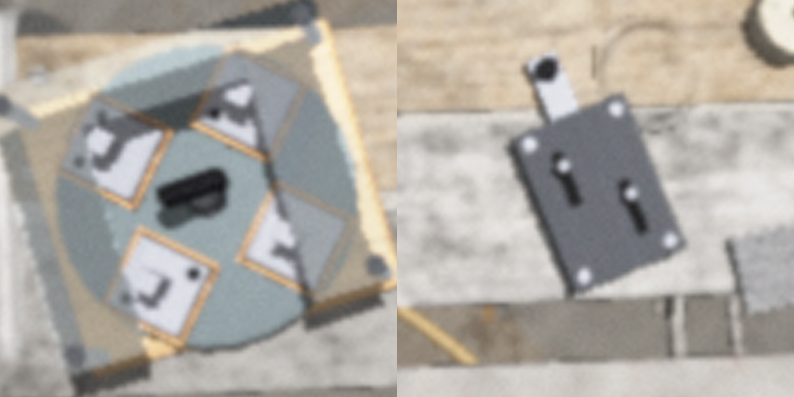

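In the rack ortho the lower-left plate (163,288) seems to have holes at opposite corners, (193,272) and (127,297). The jig's pin tops are visible at about (561,160) and (629,190). I'll zoom in on averaged frames to confirm.

```bash
python3 - <<'E'
from h import *
acc={}
for n in("top","scene"):
    f=np.mean([env.read_camera(n)[0].astype(float) for _ in range(5)],0)[:,:,::-1]
    cv2.imwrite(f'pics/{n}avg.png',f); acc[n]=f.astype(np.uint8)
c=[.545,.211]
a=ortho("top",acc["top"],c,.029,.13,3000/1.3/1.0*1.0*0.66*1.0+0)  # placeholder scale
s=2200
a=ortho("top",acc["top"],c,.029,.13,s)
b=ortho("scene",acc["scene"],c,.029,.09,1250)
j=ortho("top",acc["top"],[.496,-.217],.028,.09,1250)
right=np.vstack([b,j])
h=max(a.shape[0],right.shape[0]);
pad=lambda i:cv2.copyMakeBorder(i,0,h-i.shape[0],0,0,cv2.BORDER_CONSTANT)
o=np.hstack([pad(a),pad(right)]);o=cv2.convertScaleAbs(o,alpha=1.2);cv2.imwrite('pics/o2.png',o);print(o.shape,a.shape,b.shape)
E
```

```text
(572, 797, 3) (572, 572, 3) (225, 225, 3)[ WARN:0@1.587] global loadsave.cpp:1063 imwrite_ Unsupported depth image for selected encoder is fallbacked to CV_8U.
```

View pics/o2.png

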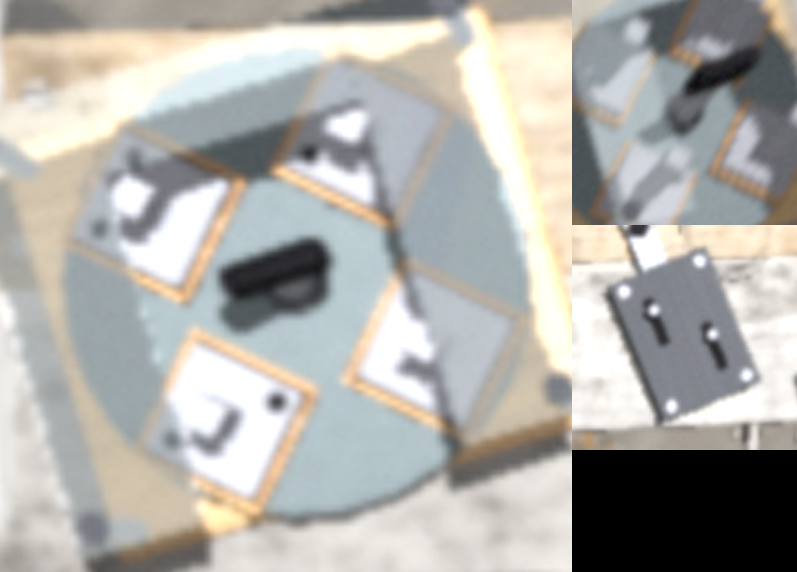

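The lower-left plate's holes are at opposite corners, (277,401) and (172,440), so it is the wanted plate. Upper-left is the edge plate, upper-right the single and lower-right the blank. The pins' white tops show in the slots at about (653,310) and (712,334). Now I'll measure these numerically.

```bash
python3 - <<'E'
from h import *
im=cv2.imread('pics/topavg.png');s=2200
def blobs(mask,c,half,lo,hi):
    n,l,st,ce=cv2.connectedComponentsWithStats(mask.astype(np.uint8))
    out=[]
    for i in range(1,n):
        if lo<st[i,4]/s/s*1e6<hi:
            r=cv2.minAreaRect(np.argwhere(l==i)[:,::-1].astype(np.float32))
            out.append((np.round(frompix(ce[i],c,half,s),4),np.round(frompix(r[0],c,half,s),4),round(st[i,4]/s/s*1e6),np.round(np.array(r[1])/s*1e3,1),round(r[2],1)))
    return out
c=[.545,.211]
a=ortho("top",im,c,.063,.13,s).max(2)
print("knob");[print(*b) for b in blobs(a<45,c,.13,300,2000)]
a=ortho("top",im,c,.029,.13,s).max(2)
print("holes");[print(*b) for b in blobs(a<110,c,.13,25,200)]
cj=[.496,-.217]
j=ortho("top",im,cj,.016,.09,s);g=j.min(2)
print("bolts");[print(*b) for b in blobs(g>150,cj,.09,15,150)]
j2=ortho("top",im,cj,.028,.09,s).min(2)
print("pins");[print(*b) for b in blobs(j2>130,cj,.09,15,150)]
m=(j.max(2)<125)
print("bed");[print(*b) for b in blobs(m,cj,.09,5000,20000)]
# model overlay
def draw(img,pts,col,closed=True):
    cv2.polylines(img,[np.round(project("top",pts)*16*SC+8*SC-8).astype(int)],closed,col,1,cv2.LINE_AA,4)
E
```

```text
knob
[0.5471 0.2078] [0.5467 0.2077] 548 [14.6 43.5] 72.6
holes
[0.5794 0.1658] [0.5793 0.1659] 27 [9.3 3.5] 53.1
[0.5626 0.161 ] [0.5623 0.1608] 96 [19.1  6.4] 74.7
[0.4353 0.2989] [0.4353 0.2987] 44 [9.1 6.3] 60.9
bolts
[ 0.5589 -0.2315] [ 0.5587 -0.2313] 98 [10.5 10.9] 90.0
[ 0.534  -0.1704] [ 0.5341 -0.1703] 102 [11.2 10.9] 45.0
[ 0.5192 -0.195 ] [ 0.5192 -0.195 ] 44 [6.8 7.3] 90.0
[ 0.4997 -0.2425] [ 0.4997 -0.2425] 45 [7.1 7.3] 63.4
[ 0.4666 -0.2697] [ 0.4666 -0.2696] 93 [10.  10.9] 45.0
[ 0.4411 -0.2088] [ 0.4412 -0.2088] 94 [10.6 10.6] 45.0
pins
[ 0.5181 -0.1933] [ 0.518  -0.1934] 63 [8.2 8.6] 90.0
[ 0.4988 -0.2404] [ 0.4988 -0.2403] 66 [8.3 9.4] 63.4
[ 0.4409 -0.2069] [ 0.441 -0.207] 131 [14.1 11.4] 90.0
bed
[ 0.4975 -0.2151] [ 0.5059 -0.2121] 9145 [141.9  89.4] 67.9
```

```bash
cat >> h.py <<'E'
def aim(xy,tipz,jawdeg,st=None):
    """jaw axis (tool z) heading mod 180 in world; fingertip height tipz. prints turn about tool y (deg), shift in tool axes after the turn (mm)"""
    s=env.get_state(); M=R.from_quat(s['eef_rot']).as_matrix(); p=np.array(s['position'])
    z=M[:,2]; now=np.degrees(np.arctan2(z[1],z[0]))
    dw=(jawdeg-now+90)%180-90      # world ccw
    M2=M@R.from_rotvec([0,np.radians(-dw),0]).as_matrix()
    t=np.array([xy[0],xy[1],tipz+env.nose_length])
    print('t',round(s['t'],2),'pos',p.round(4),'tool axes x',M[:,0].round(2),'y',M[:,1].round(3),'z',z.round(2),'jaw',round(now,1),'j6',s['joint_pos'][5].round(2),'op',round(s['opening']*1e3,1))
    print('turn about y',round(-dw,1),'then shift',(M2.T@(t-p)*1e3).round(1),'F',s['ft_force'].round(1),'T',s['wrist_torque'].round(2))
E
python3 - <<'E'
from h import *
im=cv2.imread('pics/topavg.png');SC=4
x0,y0,w,h=110,140,145,130
big=cv2.resize(im[y0:y0+h,x0:x0+w],None,fx=SC,fy=SC,interpolation=cv2.INTER_CUBIC)
yaw=np.radians(16.5);ax=np.array([.5469,.2078])
Rz=np.array([[np.cos(yaw),-np.sin(yaw)],[np.sin(yaw),np.cos(yaw)]])
def dr(pts,z,col,closed=True):
    P=np.array([[*(ax+Rz@np.array(p)/1e3),z] for p in pts]);q=(project("top",P)-[x0,y0]+.5)*SC-.5
    cv2.polylines(big,[np.round(q).astype(int)],closed,col,1,cv2.LINE_AA)
dr([(-100,-117),(100,-117),(100,117),(-100,117)],.01,(0,0,255))
dr([(-100,-58),(58,-58),(58,58),(-100,58)],.074,(0,255,0),False)
dr([(-100,-117),(100,-117),(100,117),(-100,117)],.074,(255,0,0))
a=np.radians(np.arange(0,360,5));dr(np.c_[108*np.cos(a),108*np.sin(a)],.012,(255,0,255))
cv2.imwrite('pics/ov.png',big);print(big.shape)
aim([.5469,.2078],.10,17.4)
E
```

```text
(520, 580, 3)
t 0.6 pos [ 0.1621 -0.5517  0.4047] tool axes x [-0.96 -0.28  0.  ] y [-0.  0. -1.] z [ 0.28 -0.96 -0.  ] jaw -73.6 j6 -0.21 op 85.3
turn about y 89.0 then shift [ 609.7  131.3 -594.3] F [-0.4  0.3  0.8] T [-0.    0.07  0.02]
```

View pics/ov.png

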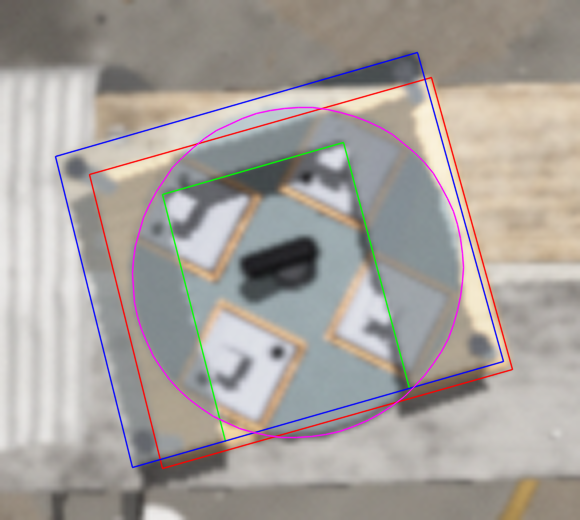

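The overlay fits: the base yaw is about 16.5°, and the axis is at (0.547,0.208). I need about +44° of counter-clockwise turn. First I'll rotate the tool to the bar, then travel.

Emit:
servo_tool:
  plan:
    - [0,-10.1,0,0,0,0,45]
    - [0,-10.1,0,0,0,0,45]
    - [0,-10.1,0,0,0,0,45]
    - [0,-10.1,0,0,0,0,45]
    - [0,-10.1,0,0,0,0,45]

```text
t: 1.23
position: [0.1621, -0.5517, 0.4047]
eef_rot: [0.391, -0.589, 0.589, -0.391]
ft_force: [-0.3, 0.7, 0.7]
opening: 0.0452
```

Emit:
servo_tool:
  plan:
    - [0,-10.1,0,0,0,0,45]
    - [0,-10.1,0,0,0,0,45]
    - [0,-10.1,0,0,0,0,45]
    - [0,-10.1,0,0,0,0,45]
    - [0,0,0,0,0,0,45]

```text
t: 1.85
position: [0.1621, -0.5517, 0.4047]
eef_rot: [0.569, -0.42, 0.42, -0.569]
ft_force: [-0.0, -0.4, -0.4]
opening: 0.045
```

```bash
python3 -c "
from h import *
aim([.5469,.2078],.10,17.4)"
```

```text
t 1.85 pos [ 0.1621 -0.5517  0.4047] tool axes x [ 0.3  -0.96  0.  ] y [ 0. -0. -1.] z [ 0.96  0.3  -0.  ] jaw 17.2 j6 -1.79 op 45.0
turn about y -0.2 then shift [-609.7  131.2  594.3] F [-0.  -0.4 -0.4] T [-0.01  0.   -0.05]
```

Emit:
servo_tool:
  plan:
    - [0,0,0,-40.6,0,39.6,45]
    - [0,0,0,-40.6,0,39.6,45]
    - [0,0,0,-40.6,0,39.6,45]
    - [0,0,0,-40.6,0,39.6,45]
    - [0,0,0,-40.6,0,39.6,45]

```text
t: 2.48
position: [0.2914, -0.2974, 0.4049]
eef_rot: [0.568, -0.42, 0.421, -0.568]
ft_force: [0.6, -0.7, 0.3]
opening: 0.0452
```

Emit:
servo_tool:
  plan:
    - [0,0,0,-40.6,0,39.6,45]
    - [0,0,0,-40.6,0,39.6,45]
    - [0,0,0,-40.6,0,39.6,45]
    - [0,0,0,-40.6,0,39.6,45]
    - [0,0,0,-40.6,0,39.6,45]

```text
t: 3.1
position: [0.4202, -0.0446, 0.4052]
eef_rot: [-0.568, 0.42, -0.421, 0.569]
ft_force: [-0.1, -0.8, 1.5]
opening: 0.0452
```

Emit:
servo_tool:
  plan:
    - [0,0,0,-40.6,0,39.6,45]
    - [0,0,0,-40.6,0,39.6,45]
    - [0,0,0,-40.6,0,39.6,45]
    - [0,0,0,-40.6,0,39.6,45]
    - [0,0,0,-40.6,0,39.6,45]

```text
t: 3.72
position: [0.5491, 0.2082, 0.4048]
eef_rot: [-0.568, 0.42, -0.421, 0.569]
ft_force: [1.4, -0.9, 1.3]
opening: 0.0448
```

```bash
python3 -c "
from h import *
aim([.5469,.2078],.10,17.4)"
```

```text
t 3.73 pos [0.5491 0.2082 0.4048] tool axes x [ 0.29 -0.96  0.  ] y [ 0.001 -0.    -1.   ] z [0.96 0.29 0.  ] jaw 17.0 j6 -0.14 op 44.8
turn about y -0.4 then shift [ -0.3 131.4  -2.3] F [ 1.4 -0.9  1.3] T [ 0.01 -0.01  0.01]
```

Emit:
servo_tool:
  plan:
    - [0,-0.4,0,0,45,-2.3,45]
    - [0,0,0,0,45,0,45]
    - [0,0,0,0,45,0,45]
    - [0,0,0,0,38,0,45]
    - [0,0,0,0,12,0,45]

```text
t: 4.35
position: [0.5451, 0.2053, 0.2171]
eef_rot: [0.571, -0.419, 0.417, -0.569]
ft_force: [-0.2, -1.3, -0.1]
opening: 0.0446
```

Emit:
servo_tool:
  plan:
    - [0,0,0,0,0,0,5]
    - [0,0,0,0,0,0,5]
    - [0,0,0,0,0,0,5]
    - [0,0,0,0,0,0,5]
    - [0,0,0,0,0,0,5]

```text
t: 4.97
position: [0.5483, 0.206, 0.2218]
eef_rot: [-0.568, 0.416, -0.419, 0.573]
ft_force: [6.9, 3.2, -9.8]
opening: 0.0139
```

```bash
python3 -c "
from h import *
aim([.5469,.2078],.045,61.4)"
```

```text
t 4.97 pos [0.5483 0.206  0.2218] tool axes x [ 0.3  -0.95  0.  ] y [ 0.008  0.002 -1.   ] z [0.95 0.3  0.01] jaw 17.6 j6 -0.15 op 13.9
turn about y -43.8 then shift [-2.1  3.4  0.9] F [ 6.9  3.2 -9.8] T [ 0.45 -1.2   0.03]
```

Emit:
servo_tool:
  plan:
    - [0,-8.8,0,0,-1,0,5]
    - [0,-8.8,0,0,0,0,5]
    - [0,-8.8,0,0,0,0,5]
    - [0,-8.8,0,0,0,0,5]
    - [0,-8.8,0,0,0,0,5]

```text
t: 5.6
position: [0.549, 0.2067, 0.222]
eef_rot: [-0.683, 0.169, -0.175, 0.688]
ft_force: [16.3, 10.7, -23.1]
opening: 0.0137
```

```bash
python3 -c "
from h import *
aim([.5469,.2078],.045,61.4)
p=env.read_camera('top')[0][:,:,::-1]; cv2.imwrite('pics/t2.png',p)
s=env.read_camera('scene')[0][:,:,::-1]
c=[.515,.2]
a=ortho('top',np.ascontiguousarray(p),c,.029,.13,1500);b=ortho('scene',np.ascontiguousarray(s),c,.029,.13,1500)
cv2.imwrite('pics/o3.png',np.hstack([a,b]))
"
```

```text
t 5.6 pos [0.549  0.2067 0.222 ] tool axes x [ 0.88 -0.47  0.01] y [ 0.011  0.004 -1.   ] z [0.47 0.88 0.01] jaw 61.8 j6 -0.92 op 13.7
turn about y 0.4 then shift [-2.4  3.6 -0.1] F [ 16.3  10.7 -23.1] T [ 1.65 -2.84 -0.18]
```

View pics/o3.png

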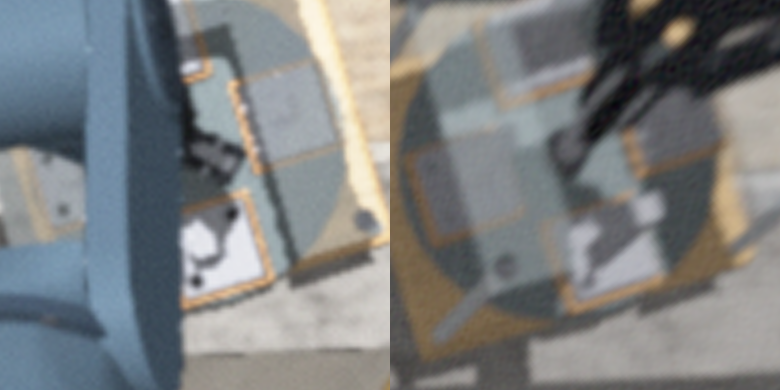

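The plate's holes are at (232,213) and (196,281), so its centre is about (0.480,0.187). The opening is at (0.478,0.187), so the plate is square in it. Next I'll release the knob and rise.

Emit:
servo_tool:
  plan:
    - [0,0,0,0,0,0,45]
    - [0,0,0,0,0,0,45]
    - [0,0,0,0,0,0,45]
    - [0,0,0,0,-25,0,45]
    - [0,0,0,0,-45,0,45]

```text
t: 6.32
position: [0.5454, 0.2052, 0.29]
eef_rot: [0.686, -0.175, 0.172, -0.685]
ft_force: [0.6, 0.9, 0.3]
opening: 0.045
```

Emit:
servo_tool:
  plan:
    - [0,-9,0,0,-20,0,45]
    - [0,-9,0,0,0,0,45]
    - [0,-9,0,0,0,0,45]
    - [0,-9,0,0,0,0,45]
    - [0,-8.7,0,0,0,0,45]

```text
t: 6.95
position: [0.5462, 0.2054, 0.3112]
eef_rot: [0.7, 0.103, -0.102, -0.7]
ft_force: [0.8, -0.4, -1.0]
opening: 0.0449
```

```bash
python3 -c "
from h import *
aim([.479,.1874],.032,106.5)"
```

```text
t 6.95 pos [0.5462 0.2054 0.3112] tool axes x [0.96 0.29 0.  ] y [ 0. -0. -1.] z [-0.29  0.96 -0.  ] jaw 106.6 j6 -1.7 op 44.9
turn about y 0.1 then shift [-69.6 105.8   1.8] F [ 0.8 -0.4 -1. ] T [-0.03  0.   -0.04]
```

Emit:
servo_tool:
  plan:
    - [0,0,0,-34,0,1.5,45]
    - [0,0,0,-34,0,0,45]
    - [0,0,0,0,40,0,45]
    - [0,0,0,0,40,0,45]
    - [0,0,0,0,23,0,45]

```text
t: 7.58
position: [0.4798, 0.1876, 0.2064]
eef_rot: [0.7, 0.1, -0.101, -0.7]
ft_force: [0.4, -0.5, -0.0]
opening: 0.0449
```

Emit:
servo_tool:
  plan:
    - [0,0,0,0,0,0,5]
    - [0,0,0,0,0,0,5]
    - [0,0,0,0,0,0,5]
    - [0,0,0,0,0,0,5]
    - [0,0,0,0,0,0,5]

```text
t: 8.2
position: [0.481, 0.1879, 0.2085]
eef_rot: [0.7, 0.101, -0.1, -0.7]
ft_force: [-0.1, 0.2, 1.4]
opening: 0.0148
```

```bash
python3 -c "
from h import *
aim([.479,.1874],.032,106.5)"
```

```text
t 8.2 pos [0.481  0.1879 0.2085] tool axes x [0.96 0.28 0.  ] y [ 0.002  0.    -1.   ] z [-0.28  0.96 -0.  ] jaw 106.4 j6 -1.71 op 14.8
turn about y -0.1 then shift [-2.1  3.   0.1] F [-0.1  0.2  1.4] T [-0.04 -0.04 -0.01]
```

Emit:
servo_tool:
  plan:
    - [0,0,0,0,-5,0,5]
    - [0,0,0,0,-10,0,5]
    - [0,0,0,0,-30,0,5]
    - [0,0,0,0,-40,0,5]
    - [0,0,0,0,-45,0,5]

```text
t: 8.82
position: [0.4802, 0.1878, 0.339]
eef_rot: [-0.7, -0.1, 0.101, 0.7]
ft_force: [0.3, -0.5, -2.5]
opening: 0.0148
```

```bash
python3 -c "
from h import *
aim([.508,-.217],.032+.09,22.6)
p=env.read_camera('top')[0][:,:,::-1]
s=env.read_camera('scene')[0][:,:,::-1]
a=cv2.resize(p[150:280,100:240],None,fx=2.8,fy=2.8,interpolation=2);b=cv2.resize(s[170:300,140:280],None,fx=2.8,fy=2.8,interpolation=2)
cv2.imwrite('pics/o4.png',np.hstack([a,b]))
"
```

```text
t 8.82 pos [0.4802 0.1878 0.339 ] tool axes x [ 0.96  0.28 -0.  ] y [-0.001  0.    -1.   ] z [-0.28  0.96  0.  ] jaw 106.4 j6 -1.71 op 14.8
turn about y 83.8 then shift [ 384.5   43.6 -129.8] F [ 0.3 -0.5 -2.5] T [ 0.04  0.   -0.02]
```

View pics/o4.png

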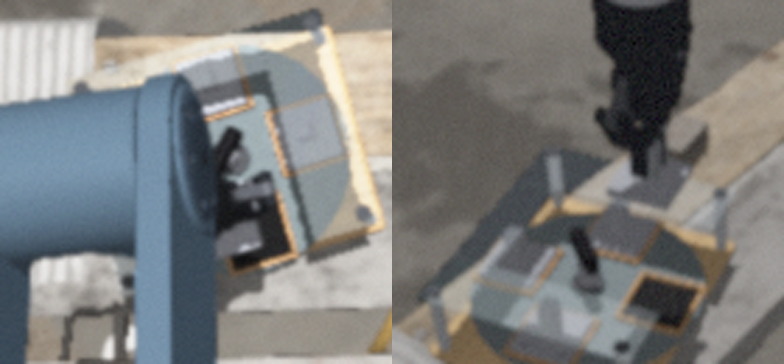

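The plate is out: its pocket is empty, and it hangs level in the scene view at about (650,180). Now I'll turn it 84° and carry it to the jig.

Emit:
servo_tool:
  plan:
    - [0,10.5,0,0,0,0,5]
    - [0,10.5,0,0,0,0,5]
    - [0,10.5,0,0,0,0,5]
    - [0,10.5,0,0,0,0,5]
    - [0,10.5,0,0,0,0,5]

```text
t: 9.55
position: [0.4802, 0.1878, 0.3372]
eef_rot: [0.672, -0.222, 0.221, -0.671]
ft_force: [0.1, 0.2, -2.5]
opening: 0.0144
```

Emit:
servo_tool:
  plan:
    - [0,10.5,0,0,0,0,5]
    - [0,10.5,0,0,0,0,5]
    - [0,10.4,0,0,0,0,5]
    - [0,0,0,48,0,-16.2,5]
    - [0,0,0,48,0,-16.2,5]

```text
t: 10.18
position: [0.4869, 0.0862, 0.3372]
eef_rot: [0.588, -0.393, 0.392, -0.588]
ft_force: [0.9, -1.0, -0.6]
opening: 0.015
```

Emit:
servo_tool:
  plan:
    - [0,0,0,48,0,-16.2,5]
    - [0,0,0,48,0,-16.2,5]
    - [0,0,0,48,0,-16.2,5]
    - [0,0,0,48,0,-16.2,5]
    - [0,0,0,48,0,-16.2,5]

```text
t: 10.8
position: [0.5039, -0.1674, 0.3373]
eef_rot: [-0.588, 0.393, -0.393, 0.588]
ft_force: [0.8, -0.4, -2.2]
opening: 0.0151
```

Emit:
servo_tool:
  plan:
    - [0,0,0,48,0,-16.2,5]
    - [0,0,0,0,30,0,5]
    - [0,0,0,0,30,0,5]
    - [0,0,0,0,30,0,5]
    - [0,0,0,0,0,0,5]

```text
t: 11.42
position: [0.5062, -0.2156, 0.2448]
eef_rot: [-0.588, 0.395, -0.391, 0.588]
ft_force: [0.4, 0.8, -1.6]
opening: 0.0149
```

```bash
python3 -c "
from h import *
aim([.5085,-.2169],.2445-.173,22.6)
p=env.read_camera('top')[0][:,:,::-1]
s=env.read_camera('scene')[0][:,:,::-1]
cv2.imwrite('pics/t5.png',p);cv2.imwrite('pics/s5.png',s)
P=[.508,-.217,.06];u,v=project('top',P)[0].astype(int);print(u,v);a=cv2.resize(p[v-50:v+50,u-50:u+50],None,fx=4,fy=4,interpolation=2)
u,v=project('scene',P)[0].astype(int);print(u,v);b=cv2.resize(s[v-50:v+50,u-50:u+50],None,fx=4,fy=4,interpolation=2)
cv2.imwrite('pics/o5.png',np.hstack([a,b]))
"
```

```text
t 11.43 pos [ 0.5062 -0.2156  0.2448] tool axes x [ 0.38 -0.92 -0.01] y [-0.005  0.004 -1.   ] z [ 0.92  0.38 -0.  ] jaw 22.5 j6 -1.01 op 14.9
turn about y -0.1 then shift [ 2.1 -0.1  1.6] F [ 0.4  0.8 -1.6] T [0.02 0.   0.  ]
351 221
313 193
```

View pics/o5.png

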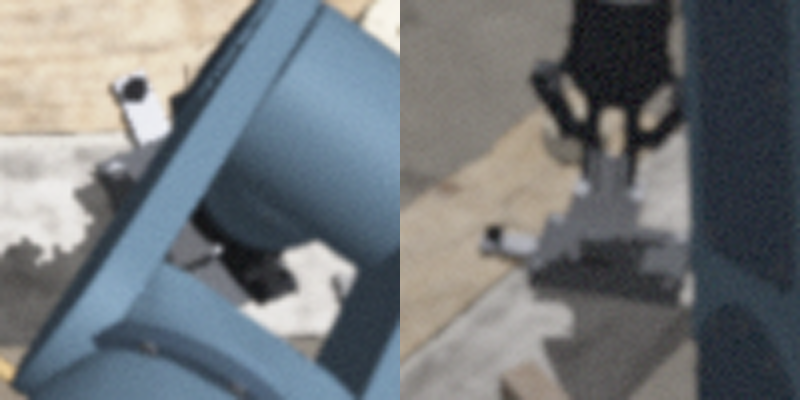

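Both cameras are occluded there, so I'll feel for the pins with a gentle descent until contact.

Emit:
servo_tool:
  plan:
    - [0,0,0,3.1,0,3.9,5]
    - [0,0,0,0,20,0,5]
    - [0,0,0,0,6,0,5]
    - [0,0,0,0,3,0,5]
    - [0,0,0,0,0,0,5]

```text
t: 12.15
position: [0.5127, -0.2181, 0.2192]
eef_rot: [0.588, -0.393, 0.393, -0.588]
ft_force: [-0.5, 0.2, -1.8]
opening: 0.0146
```

Emit:
servo_tool:
  plan:
    - [0,0,0,0,1.5,0,5]
    - [0,0,0,0,1.5,0,5]
    - [0,0,0,0,0,0,5]
    - [0,0,0,0,0,0,5]
    - [0,0,0,0,0,0,5]

```text
t: 12.78
position: [0.5127, -0.2181, 0.2163]
eef_rot: [0.588, -0.393, 0.393, -0.588]
ft_force: [-1.2, 0.3, 5.9]
opening: 0.0148
```

```bash
python3 -c "
from h import *
aim([.5085,-.2169],.2165-.173,22.5)"
```

```text
t 12.78 pos [ 0.5127 -0.2181  0.2163] tool axes x [ 0.38 -0.92  0.  ] y [ 0.001 -0.001 -1.   ] z [0.92 0.38 0.  ] jaw 22.5 j6 -1.01 op 14.8
turn about y -0.0 then shift [-2.7 -0.6 -3.4] F [-1.2  0.3  5.9] T [0.09 0.3  0.02]
```

Contact is at plate bottom ≈ 0.0278, which is the pin tops. I'll slide toward the camera estimate with light pressure.

Emit:
servo_tool:
  plan:
    - [0,0,0,-0.7,0,-0.8,5]
    - [0,0,0,0,0,0,5]
    - [0,0,0,-0.7,0,-0.9,5]
    - [0,0,0,0,0,0,5]
    - [0,0,0,0,0,0,5]

```text
t: 13.4
position: [0.5095, -0.2168, 0.2147]
eef_rot: [0.588, -0.394, 0.392, -0.588]
ft_force: [-0.7, 0.5, -1.8]
opening: 0.0149
```

Emit:
servo_tool:
  plan:
    - [0,0,0,-0.7,0,-0.8,5]
    - [0,0,0,0,0,0,5]
    - [0,0,0,-0.6,0,-0.9,5]
    - [0,0,0,0,0,0,5]
    - [0,0,0,0,0,0,5]

```text
t: 14.02
position: [0.5082, -0.2167, 0.2157]
eef_rot: [0.588, -0.393, 0.393, -0.588]
ft_force: [0.2, 0.7, -1.3]
opening: 0.0149
```

```bash
python3 -c "
from h import *
aim([.5085,-.2169],.2165-.173,22.5)"
```

```text
t 14.03 pos [ 0.5082 -0.2167  0.2157] tool axes x [ 0.38 -0.92 -0.  ] y [-0.  0. -1.] z [ 0.92  0.38 -0.  ] jaw 22.5 j6 -1.01 op 14.9
turn about y -0.0 then shift [ 0.3 -1.2  0.2] F [ 0.2  0.7 -1.3] T [-0.02 -0.   -0.01]
```

The force vanished, so the pins are likely at the holes. Pressing down 3 mm.

Emit:
servo_tool:
  plan:
    - [0,0,0,0,1,0,5]
    - [0,0,0,0,1,0,5]
    - [0,0,0,0,1,0,5]
    - [0,0,0,0,0,0,5]
    - [0,0,0,0,0,0,5]

```text
t: 14.65
position: [0.5083, -0.2167, 0.2127]
eef_rot: [-0.588, 0.393, -0.393, 0.588]
ft_force: [-0.1, 0.2, -1.9]
opening: 0.0149
```

```bash
python3 -c "
from h import *
aim([.5085,-.2169],.2045-.173,22.5)"
```

```text
t 14.65 pos [ 0.5083 -0.2167  0.2127] tool axes x [ 0.38 -0.92 -0.  ] y [-0.  0. -1.] z [0.92 0.38 0.  ] jaw 22.5 j6 -1.01 op 14.9
turn about y -0.0 then shift [0.2 7.8 0.1] F [-0.1  0.2 -1.9] T [0.01 0.   0.01]
```

Emit:
servo_tool:
  plan:
    - [0,0,0,0,2,0,5]
    - [0,0,0,0,2,0,5]
    - [0,0,0,0,2,0,5]
    - [0,0,0,0,1,0,5]
    - [0,0,0,0,0,0,5]

```text
t: 15.28
position: [0.5083, -0.2167, 0.2056]
eef_rot: [-0.588, 0.393, -0.393, 0.588]
ft_force: [0.8, 0.4, -2.1]
opening: 0.0151
```

Emit:
servo_tool:
  plan:
    - [0,0,0,0,0.7,0,5]
    - [0,0,0,0,0.6,0,5]
    - [0,0,0,0,0.6,0,5]
    - [0,0,0,0,0,0,5]
    - [0,0,0,0,0,0,5]

```text
t: 15.9
position: [0.5083, -0.2168, 0.2045]
eef_rot: [0.588, -0.393, 0.393, -0.588]
ft_force: [-2.9, 2.2, 5.3]
opening: 0.0147
```

```bash
python3 -c "
from h import *
aim([.5085,-.2169],.2045-.173,22.5)"
```

```text
t 15.9 pos [ 0.5083 -0.2168  0.2045] tool axes x [ 0.38 -0.92  0.  ] y [-0. -0. -1.] z [ 0.92  0.38 -0.  ] jaw 22.5 j6 -1.01 op 14.7
turn about y -0.0 then shift [ 0.2 -0.4  0.1] F [-2.9  2.2  5.3] T [0.28 0.33 0.  ]
```

The plate seats at TCP z = 0.2045, just as predicted for flush. I'll release, rise and back off for a look.

Emit:
servo_tool:
  plan:
    - [0,0,0,0,-0.4,0,40]
    - [0,0,0,0,0,0,40]
    - [0,0,0,0,0,0,40]
    - [0,0,0,0,0,0,40]
    - [0,0,0,0,-20,0,40]

```text
t: 16.52
position: [0.5075, -0.2162, 0.2228]
eef_rot: [-0.588, 0.394, -0.392, 0.588]
ft_force: [-0.4, -0.2, -0.3]
opening: 0.0403
```

Emit:
servo_tool:
  plan:
    - [0,0,0,0,-50,0,40]
    - [0,0,0,0,-55,0,40]
    - [0,0,0,0,-55,0,40]
    - [0,0,0,-55,0,0,40]
    - [0,0,0,-55,0,0,40]

```text
t: 17.15
position: [0.4657, -0.1144, 0.3851]
eef_rot: [-0.587, 0.393, -0.394, 0.588]
ft_force: [0.3, 0.6, 0.4]
opening: 0.0401
```

Emit:
servo_tool:
  plan:
    - [0,0,0,-55,0,0,40]
    - [0,0,0,-50,0,0,40]
    - [0,0,0,0,0,0,40]
    - [0,0,0,0,0,0,40]
    - [0,0,0,0,0,0,40]

```text
t: 17.77
position: [0.4266, -0.0191, 0.3843]
eef_rot: [0.588, -0.393, 0.393, -0.588]
ft_force: [-0.5, -0.7, -0.4]
opening: 0.0396
```

```bash
python3 -c "
from h import *
aim([.5085,-.2169],.2045-.173,22.5)
p=np.ascontiguousarray(env.read_camera('top')[0][:,:,::-1]);s=np.ascontiguousarray(env.read_camera('scene')[0][:,:,::-1])
a=ortho('top',p,[.5,-.22],.025,.09,2200);b=ortho('scene',s,[.5,-.22],.025,.09,2200)
cv2.imwrite('pics/o6.png',np.hstack([a,b]));cv2.imwrite('pics/t6.png',p)
"
```

```text
t 17.77 pos [ 0.4266 -0.0191  0.3843] tool axes x [ 0.38 -0.92  0.  ] y [ 0. -0. -1.] z [0.92 0.38 0.  ] jaw 22.4 j6 -0.71 op 39.6
turn about y -0.1 then shift [ 2.141e+02  1.795e+02 -1.000e-01] F [-0.5 -0.7 -0.4] T [ 0.04 -0.06 -0.  ]
```

View pics/o6.png

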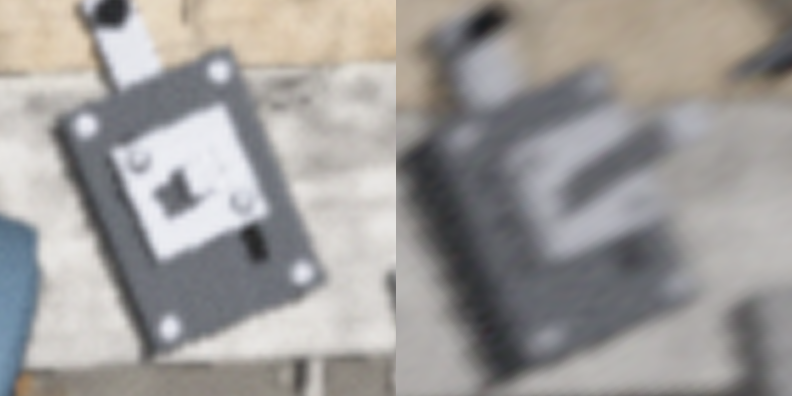

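View pics/t6.png

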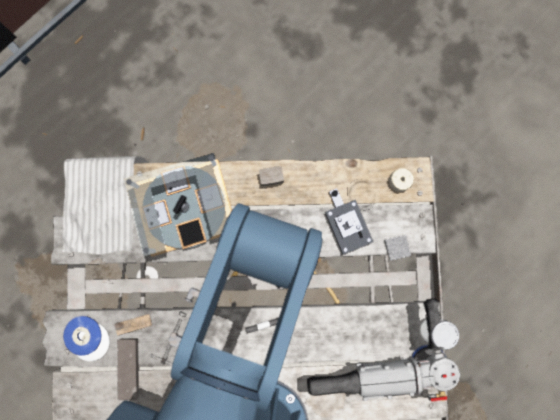

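The plate lies square on the bed with a pin inside each hole, at (139,160) and (243,202). The other three plates are in their pockets. The tile, felt wheel and block are where they were. Handing in.

```bash
python3 -c "
from workcell import env
print(env.hand_in())"
```

```text
the job is handed in; nothing more can be done
None
```

The opposite-hole plate is on the jig, flush on the bed with a pin through each hole, and the job is handed in at about 18 s of the 61 s allowed. The interface gave no verdict.

**What I did:** I turned the rack about 44° by its knob until that plate stood in the opening, with its centre about 2 mm from the opening point. I then lifted it by its post, carried it to the jig and felt for the pins. The first contact was on the pin tops, and a slide of about 3 mm found the holes. The plate then went down freely to the bed, and I released it and backed off.

**Last checks:**
- **Seating:** the arm's height at bed contact was 0.2045 m, the value predicted for a flush plate.
- **Picture:** the final top view shows the plate square on the bed with a pin visible in each hole, the other three plates in their pockets, and the tile, felt wheel and block unmoved.
- **Not checked:** the wedge was hidden under the arm in the final picture, but nothing went near it at table height.
- **Disagreements:** the gripper read 14.8 mm on the 16 mm post, which I left unexplained because the grasp held. The camera positions differed from the robot's own by about 2 mm at the knob.

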